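# Set and lock the microscope stage's height stop

## Task

On the blue microscope base, turn the black knob clockwise until its white pointer line points at the yellow marker on the scale disc. Then lock that setting: swing the red lever of the lock ring under it clockwise until the hidden clamp bites and the ring is firmly tight (about 14 N of turning push at the lever's post), without forcing it (never much above 20 N) and without disturbing the setting. Let go, and leave the mouse, lens, tray and bottle where they are.

Things in the scene. Friction and masses are not known exactly. Their poses are not given: they have to be found in the camera images.
- station: Fixed microscope base: blue slab, 460 x 560 x 30 mm, on the table. Origin on the table (z = 0) on the common vertical axis of dial housing (radius 50, up to 52 mm above the table), lock ring, scale disc and knob; the slab spans -120 to +340 mm along its x (away from the robot), 280 mm either side in y. A black stage plate (150 x 190 mm, top at 76 mm) begins 130 mm from the axis along its +x.
- knob_grip (a point): On the axis, middle of the knob's bar, 104 mm above the table: the place to grip. The knob is a black disc of radius 30 mm (75 to 83 mm above the table) with an upright bar on it, 52 mm long, 14 mm thick, 83 to 117 mm above the table; grip the bar across its thickness from above. Its x axis points along the bar to the pointer end.
- pointer (a point): The point in line with the knob's white pointer line, 37 mm from the axis, 76 mm above the table; it turns with the knob. Its x axis points outwards. The white line runs from the middle of the bar's top to one end and down that end.
- mark (a point): Middle of the yellow marker block (13 mm long, 5 mm wide, top at 79 mm) on the fixed aluminium scale disc (radius 46, 69 to 75 mm above the table): 37 mm from the axis, 76 mm above the table. It does not turn with the knob; its x axis points outwards. The knob is set when pointer lies over it.
- knob (a joint): Knob angle in rad, grows clockwise seen from above; range 0 to 3.0. It starts 0.5 to 1.6 rad short (anticlockwise) of the marker. Stiff (0.12 N m of friction) and stays where it is left.
- post (a point): Grip point on the red upright round post on the lock ring's lever, 78 mm from the axis, 95 mm above the table. Post 12 mm in diameter, from the lever arm (top 65 mm above the table, 16 mm wide) up to 113 mm; swings round on the robot's side. x axis points away from the axis. Push it sideways or hold it loosely: pinched hard, the gripper's own twist also turns the ring and hides the push.
- ring (a joint): Lock ring (black, knurled, radius 52, 53 to 67 mm above the table) angle, rad, clockwise from above tightens; range 0 to 2.3, starts at 0 to 0.35. Free turning takes 0.45 N m (6 N at the post moving, 3 to 5 N paused). A hidden clamp bites anywhere in 0.9 to 1.6; from there torque climbs 9 N m per rad (1.5 N at the post per mm). Under 9.5 N not tight, 14 N right, 20 N the most. Stays tight.
- ring_nose: The ring's hidden sprung nose inside the housing, out of reach, 30 mm from the axis; it turns with the ring until it meets the hidden clamp, then its spring is wound up. Its contact force is the clamp's tightness: 0 until the clamp bites. Origin as that of the station.
- mouse_center (a point): Black computer mouse, 105 x 60 x 31 mm, lying on the slab; its centre. Leave alone.
- lens_center (a point): Steel objective lens, 38 mm in diameter, 50 mm high, upright on the slab; its centre. Leave alone.
- tray_center (a point): White divided specimen tray, 100 x 70 x 22 mm, on the slab; its centre. Leave alone.
- bottle_center (a point): Blue cleaning bottle, 44 mm in diameter, 105 mm high, upright on the slab; its centre. Leave alone.

How it is judged (in metres and radians):
On the way, in this order (a step that is already met when the one before it is completed fails the run):
1. the knob's pointer is set on the yellow marker while the lock ring is still loose (horizontal distance between pointer and mark below 0.0045 m and contact force between ring_nose and anything else below 1 N), for 0.3 s.
2. the lock ring is turned tight (clamp force above 9 N) (contact force between ring_nose and anything else above 9 N), for 0.2 s.
At the end, for the whole second after the job is handed in: The knob's pointer lies within 4.5 mm (7 degrees) of the yellow marker, measured 37 mm from the axis, and the lock ring stays tight on its own: its nose presses on the clamp with more than 9 N. Knob and ring are at rest (horizontal distance between pointer and mark below 0.0045 m and contact force between ring_nose and anything else above 9 N and velocity of joint knob between -0.05 and 0.05 rad/s and velocity of joint ring between -0.05 and 0.05 rad/s); the robot touches nothing.
It fails at once if the lock ring is overtightened: the clamp force exceeds 48 N (about 22 to 24 N of turning push at the post) (contact force between ring_nose and anything else above 48 N).
It fails at once if a bystander is moved by more than 20 mm (distance of any of mouse_center, lens_center, tray_center, bottle_center from where it was at the start of the episode above 0.02 m).
It also fails if it takes over 64 s, if anything falls off the work surface, if the arm or the gripper's body presses on something with over 40 N, if the wrist force passes 120 N, or if a joint passes its speed limit or range.

## Robot

A 7-joint arm with a two-finger parallel gripper is mounted at the origin on the work surface. World frame = base frame: x ahead of the robot, y to its left, z up, the work surface at z = 0. Lengths are in m, angles in degrees, forces in N, time in s.
With the tool pointing down it reaches from about 0.425 to 0.875 m from the base axis. Payload 4.7 kg.
Tool frame: the origin (TCP) lies at the centre of the arm's flange, where the gripper is bolted on; the fingertips stand 182 mm ahead of it and the grasp point (between the pads) lies 164 mm ahead of it; z points along the fingers, x is the direction in which the jaws open and shut, and the axes are right-handed (so a half turn about z gives the same grasp; the last joint's range is limited). The gripper opens to 87 mm and grips with 3 to 60 N. Pads are 19 mm wide; open, the fingers measure 117 mm over their backs; the gripper's body (75 mm by 190 mm) begins 51 mm behind the grasp point.
Start: joints at [-68.52, 18.392, -4.016, 83.108, 1.295, 78.541, -3.26], TCP at [0.229, 0.608, 0.405] pointing down, gripper open.
Joint ranges: [-163.93, 163.93], [-17.29, 119.83], [-79.2, 71.16], [3.27, 140.29], [-89.18, 269.18], [5.43, 117.66], [-154.24, 154.24]. Speed limits (degrees/s): [147.25, 147.25, 180, 180, 180, 180, 180].

## Interface

Orientations are given as [roll, pitch, yaw] about the fixed x, y, z axes, in that order (R = Rz(yaw) Ry(pitch) Rx(roll)).
In Python, from cell import env gives the robot as it stands. The module is installed in compiled form; this text tells all that it offers.
- The arm moves only by the tool carry_out, never from a script. Its argument "increments" is a list of rows, each a list of 5 numbers: the shift along the world's x, y, z in m, then the turn about the world's z in degrees, then the gripper's target within -1 to 1 (shut at 1, half-way at 0, fully open at -1). In form: [[dx, dy, dz, spin, jaw], ...]. A call has 1 to 20 rows; each row is the pose to reach, as a shift and turn from the pose commanded when the call began; what a row does not reach only later rows make up. A row lasts 1/10 s, in which the tool goes at most 50 mm and 8.59 degrees, less where a joint would pass 70% of its speed; a pose out of reach is approached as far as the arm can. A call with a gripper value outside its range is refused whole. The fingers move at their own pace and stop on an object; "grip_force" is the grip in N (left out, the last holds). Time passes only in rows, so rows that repeat a pose let the fingers close. It gives the time, the measured TCP pose, the force and the opening at its end, in the units of the state.
- env.get_obs(): the state, without advancing time (a new reading comes with each control period).
- env.read_camera(name): name is "side" or "top"; returns (picture, depth): 480x640x3 uint8, red, green, blue; 480x640 float32, m along the optical axis (not along the pixel's ray), 0 where there is no reading.
- env.get_calibration(name): a dict with "K" (3x3 intrinsics, pixels), "camera_from_world" (4x4, takes a point from world to camera coordinates). Camera axes: x right, y down, z forward; pixel columns grow to the right and rows downward; lengths in m; the calibration is good to about 2 mm. A picture is of the moment at which its call begins. get_calibration takes no time and is no camera call.
- env.sign_off(): hands the job in, once; it reports no verdict.
The state is a dict: "time_s": time; "qpos": joint angles; "joint_velocities": joint speeds; "effort": joint torques, N m; "tool_pos": TCP position; "tool_rot": TCP orientation; "force": force on the tool from outside, world axes, zero at the start; "wrist_torque": the same for the moment, N m; "grip_width": finger opening in m.
Only numpy, scipy, OpenCV 4.12 (cv2) and the standard library are available. Lean on these libraries where they do the work, as an engineer would, in place of code of your own. Each camera call takes 0.05 s, during which the arm holds its last target.

## Working session

There is one attempt and no reset: what is moved stays moved. The work goes in short steps, Python scripts to look and compute and a tool call to move; the robot and the scene stay as the last step left them, time stands still between calls to the robot, and variables do not carry over. Pictures are saved under pics/ and viewed, and the job is handed in when it is done.

Besides the shell and the picture viewer there is one more tool, called as name([rows], argument=value, ...), one row to a line, values as JSON. carry_out: Moves the arm, as the interface text tells. Its arguments: {"type":"object","properties":{"increments":{"type":"array"},"grip_force":{"type":"number"}},"required":["increments"]}

```bash
mkdir -p pics; python3 - <<'E'
from cell import env
import cv2, numpy as np
print(env.get_obs())
for n in("side","top"):
    p,d=env.read_camera(n); cv2.imwrite(f"pics/{n}0.png",p[:,:,::-1]); np.savez(f"{n}0.npz",p=p,d=d)
    print(env.get_calibration(n))
E
```

```text
{'time_s': 0.0, 'qpos': array([-68.51902248,  18.43946259,  -4.01496534,  83.17549299,
         1.29392593,  78.53827097,  -3.26012909]), 'joint_velocities': array([-0.09296629,  0.05150287, -0.03931836, -0.02255927, -0.01807214,
        0.00864132,  0.05959972]), 'effort': array([ 6.39488599e-05, -4.91297007e+01, -4.04020138e-01, -3.12524164e+01,
       -6.38593454e-02,  4.38009342e-02,  1.76032217e-04]), 'tool_pos': array([0.22943494, 0.60794692, 0.40365133]), 'tool_rot': array([1.79995226e+02, 1.08048420e-01, 6.93279000e+01]), 'force': array([-0.78816736, -0.12468646, -0.54762087]), 'wrist_torque': array([ 0.01569703, -0.0211909 ,  0.00293593]), 'grip_width': 0.08682345144437653}
{'K': array([[451.34335571,   0.        , 317.18318953],
       [  0.        , 451.34335571, 236.30604286],
       [  0.        ,   0.        ,   1.        ]]), 'camera_from_world': array([[ 0.97524692, -0.22025741,  0.01949636, -0.62943287],
       [-0.10003671, -0.51812716, -0.84943328,  0.16077854],
       [ 0.19719557,  0.82645685, -0.52733575,  0.64660051],
       [ 0.        ,  0.        ,  0.        ,  1.        ]])}
{'K': array([[478.99069578,   0.        , 322.33566109],
       [  0.        , 478.99069578, 236.61457719],
       [  0.        ,   0.        ,   1.        ]]), 'camera_from_world': array([[ 0.00589519, -0.9999575 ,  0.00708805,  0.01937035],
       [-0.99449116, -0.00660449, -0.10461217,  0.64643961],
       [ 0.10465454, -0.00643229, -0.99448783,  0.93688343],
       [ 0.        ,  0.        ,  0.        ,  1.        ]])}
```

View pics/top0.png

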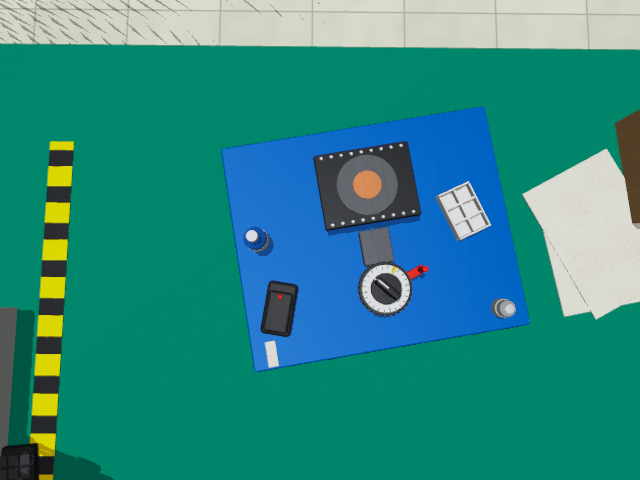

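View pics/side0.png

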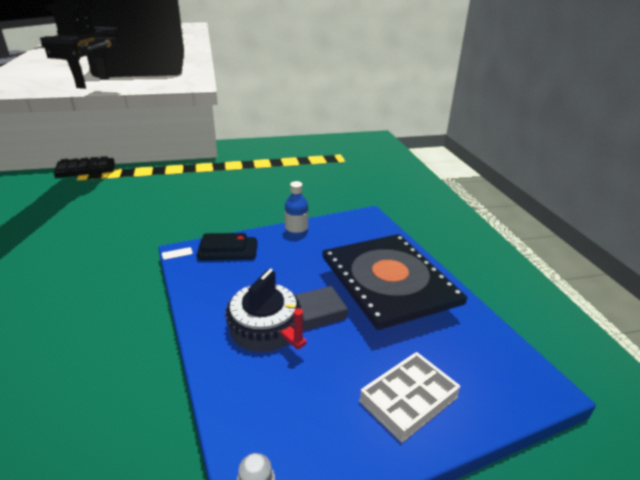

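The top view shows the knob at about (385,288), the yellow marker near (394,269), the red post near (423,269) and the pointer line towards the upper left. I'll measure these next.

```bash
cat > h.py <<'E'
import numpy as np, cv2
from cell import env
def ray(n,u,v,z):
    c=env.get_calibration(n);K=c["K"];T=c["camera_from_world"];R=T[:3,:3];t=T[:3,3]
    o=-R.T@t; d=R.T@np.linalg.inv(K)@np.array([u,v,1.]); return o+d*(z-o[2])/d[2]
def proj(n,P):
    c=env.get_calibration(n);q=c["camera_from_world"]@np.append(P,1);q=c["K"]@q[:3];return q[:2]/q[2]
E
python3 - <<'E'
from h import *
p=np.load("top0.npz")["p"]; s=np.load("side0.npz")["p"]
def comps(p,m,box,name):
    u0,u1,v0,v1=box; mm=np.zeros_like(m);mm[v0:v1,u0:u1]=m[v0:v1,u0:u1]
    n,l,st,c=cv2.connectedComponentsWithStats(mm.astype(np.uint8))
    for i in range(1,n):
        if st[i,4]>2: print(name,st[i],c[i])
for nm,im,box in(("top",p,(345,440,250,325)),("side",s,(215,325,255,360))):
    r,g,b=[im[...,i].astype(int) for i in range(3)]
    comps(im,(r>150)&(g>130)&(b<110),box,nm+" yellow")
    comps(im,(r>110)&(g<70)&(b<70),box,nm+" red")
    u0,u1,v0,v1=box
    cv2.imwrite(f"pics/{nm}crop.png",cv2.resize(im[v0:v1,u0:u1,::-1],None,fx=7 if nm=="top" else 5,fy=7 if nm=="top" else 5,interpolation=cv2.INTER_CUBIC))
# disc ellipse from light ring
hsv=cv2.cvtColor(p,cv2.COLOR_RGB2HSV)
m=((hsv[...,1]<60)&(hsv[...,2]>130)).astype(np.uint8);mm=np.zeros_like(m);mm[255:322,350:420]=m[255:322,350:420]
cs,_=cv2.findContours(mm,cv2.RETR_EXTERNAL,cv2.CHAIN_APPROX_NONE)
c=max(cs,key=lambda c:cv2.boundingRect(c)[2]);print(cv2.fitEllipse(cv2.convexHull(c)),cv2.boundingRect(c))
e=cv2.fitEllipse(cv2.convexHull(c));print(ray("top",*e[0],.075))
# slab corners
m=((hsv[...,0]>100)&(hsv[...,0]<125)&(hsv[...,1]>150)).astype(np.uint8)
cs,_=cv2.findContours(m,cv2.RETR_EXTERNAL,cv2.CHAIN_APPROX_NONE);c=max(cs,key=cv2.contourArea)
r=cv2.minAreaRect(c);print(r);B=[ray("top",*q,.03)[:2] for q in cv2.boxPoints(r)];print(B)
h=cv2.approxPolyDP(cv2.convexHull(c),8,True);print([ (q[0],ray("top",*q[0],.03)[:2]) for q in h])
E
```

```text
top yellow [392 267   5   6  15] [393.8 269.4]
top red [406 265  22  14 130] [416.07692308 271.42307692]
side yellow [287 305   9   3  19] [290.63157895 306.10526316]
side red [294 308   9   9  58] [297.96551724 312.0862069 ]
side red [281 326  24  21 215] [291.5627907  335.50232558]
((385.3645324707031, 288.2312927246094), (47.77083206176758, 48.19986343383789), 137.45547485351562) (362, 265, 48, 48)
[ 0.54311708 -0.09792959  0.075     ]
((372.7477111816406, 236.67431640625), (225.6991729736328, 279.3289794921875), 80.13418579101562)
[array([0.82681153, 0.24507914]), array([ 0.9345414 , -0.32952448]), array([ 0.47367223, -0.39284006]), array([0.37751719, 0.15575751])]
[(array([483, 107], dtype=int32), array([ 0.92256292, -0.31229531])), (array([529, 323], dtype=int32), array([ 0.47549256, -0.39154097])), (array([255, 371], dtype=int32), array([0.379036  , 0.15477185])), (array([221, 150], dtype=int32), array([0.82567419, 0.23431865]))]
```

View pics/topcrop.png

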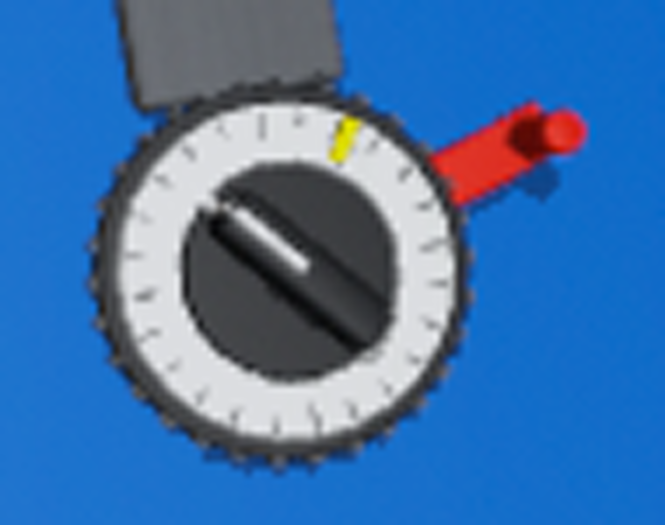

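View pics/sidecrop.png

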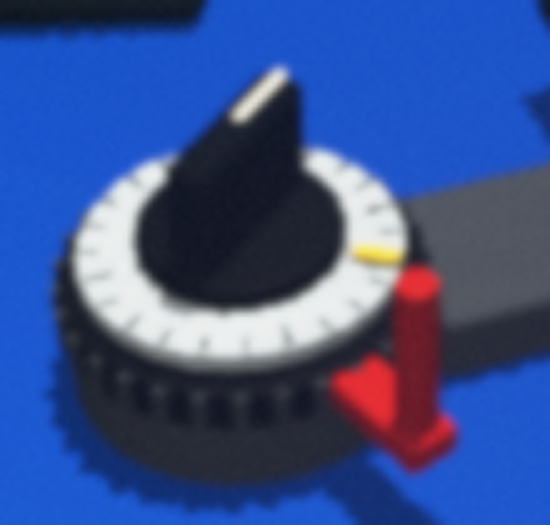

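```bash
python3 - <<'E'
from h import *
ax=ray("top",385.36,288.23,.075)
f=lambda x,y:(345+x/7-.43,250+y/7-.43)
a=ray("top",*f(305,268),.117);b=ray("top",*f(232,212),.117);y=ray("top",393.8,269.4,.079);p=ray("top",*f(563,132),.113)
ang=lambda d:np.degrees(np.arctan2(d[1],d[0]))
print("axis",ax,"bar mid",a,b,ang(b-a),ang(b-ax));print("mark",ang(y-ax),np.linalg.norm(y-ax));print("post",p,ang(p-ax),np.linalg.norm((p-ax)[:2]))
# side check
y2=ray("side",290.6,306.1,.079);print(y2,y);p2=ray("side",297.9,310,.113);print(p2)
for q in([.5431,-.0979,.117],):print(proj("side",q),proj("top",q))
E
```

```text
axis [ 0.5431195  -0.09792089  0.075     ] bar mid [ 0.54390424 -0.09723183  0.117     ] [ 0.55839788 -0.07818934  0.117     ] 52.72448013895186 52.248952208962606
mark -23.86796005982338 0.03962395080600675
post [ 0.58004954 -0.16637448  0.113     ] -61.65357263663261 0.07777995720995406
[ 0.57981072 -0.11697173  0.079     ] [ 0.57916972 -0.11387204  0.079     ]
[ 0.58108347 -0.16520775  0.113     ]
[261.10068793 278.98874756] [388.5093314  288.29912026]
```

carry_out([
  [0.01,-0.02,0,-4,0],
  [0.025,-0.057,0,-9,0],
  [0.043,-0.098,0,-15,0],
  [0.062,-0.14,0,-21,0],
  [0.082,-0.184,0,-28,0],
  [0.101,-0.228,0,-35,0],
  [0.121,-0.272,0,-42,0],
  [0.141,-0.316,0,-49,0],
  [0.16,-0.36,0,-56,0],
  [0.18,-0.404,0,-63,0],
  [0.2,-0.448,0,-70,0],
  [0.219,-0.492,0,-77,0],
  [0.239,-0.536,0,-84,0],
  [0.258,-0.58,-0.01,-90,0],
  [0.276,-0.62,-0.02,-96,0],
  [0.292,-0.656,-0.03,-101,0],
  [0.304,-0.683,-0.045,-105,0],
  [0.311,-0.699,-0.055,-107,0],
  [0.314,-0.706,-0.06,-107,0],
  [0.314,-0.706,-0.065,-107,0],
], grip_force=30)

```text
time_s: 2.1
tool_pos: [0.5435, -0.0985, 0.3393]
tool_rot: [180.0, 0.0, -37.7]
force: [0.1, -0.1, 0.6]
grip_width: 0.0434
```

carry_out([
  [0,0,-0.01,0,0],
  [0,0,-0.025,0,0],
  [0,0,-0.04,0,0],
  [0,0,-0.055,0,0],
  [0,0,-0.066,0,0],
  [0,0,-0.071,0,0],
  [0,0,-0.071,0,0],
  [0,0,-0.071,0,0.3],
  [0,0,-0.071,0,0.6],
  [0,0,-0.071,0,1],
  [0,0,-0.071,0,1],
  [0,0,-0.071,0,1],
  [0,0,-0.071,0,1],
  [0,0,-0.071,0,1],
], grip_force=30)

```text
time_s: 3.5
tool_pos: [0.5434, -0.0977, 0.2691]
tool_rot: [-180.0, 0.0, -37.7]
force: [-2.5, 0.7, 4.0]
grip_width: 0.0137
```

```bash
cat > snap.py <<'E'
from h import *
import sys
t=sys.argv[1]
for nm,box in(("top",(345,440,250,325)),("side",(215,325,245,360))):
    im,_=env.read_camera(nm);np.save(f"{nm}{t}.npy",im);u0,u1,v0,v1=box
    k=7 if nm=="top" else 5
    cv2.imwrite(f"pics/{nm}{t}.png",cv2.resize(im[v0:v1,u0:u1,::-1],None,fx=k,fy=k,interpolation=cv2.INTER_CUBIC))
o=env.get_obs();print({k:np.round(o[k],3) for k in("time_s","tool_pos","tool_rot","force","wrist_torque","grip_width")})
E
python3 snap.py 1
```

```text
{'time_s': np.float64(3.6), 'tool_pos': array([ 0.543, -0.098,  0.269]), 'tool_rot': array([-1.79986e+02,  2.60000e-02, -3.76670e+01]), 'force': array([-3.497,  1.521,  4.402]), 'wrist_torque': array([0.239, 0.593, 0.032]), 'grip_width': np.float64(0.014)}
```

carry_out([
  [0,0,0,-2,1],
  [0,0,0,-6,1],
  [0,0,0,-11,1],
  [0,0,0,-16,1],
  [0,0,0,-21,1],
  [0,0,0,-26,1],
  [0,0,0,-31,1],
  [0,0,0,-36,1],
  [0,0,0,-41,1],
  [0,0,0,-46,1],
  [0,0,0,-51,1],
  [0,0,0,-56,1],
  [0,0,0,-61,1],
  [0,0,0,-66,1],
  [0,0,0,-70,1],
  [0,0,0,-73,1],
  [0,0,0,-75,1],
  [0,0,0,-76,1],
  [0,0,0,-76,1],
  [0,0,0,-76,1],
], grip_force=30)

```text
time_s: 5.6
tool_pos: [0.5435, -0.098, 0.2691]
tool_rot: [180.0, -0.0, -113.7]
force: [-2.1, 0.4, 5.2]
grip_width: 0.0136
```

carry_out([
  [0,0,0,0,0.7],
  [0,0,0,0,0.3],
  [0,0,0,0,0],
  [0,0,0.01,0,0],
  [0,0,0.03,0,0],
  [0,0,0.055,0,0],
  [0,0,0.08,0,0],
  [-0.02,0,0.1,0,0],
  [-0.05,0.02,0.12,0,0],
  [-0.08,0.05,0.13,0,0],
  [-0.1,0.09,0.13,0,0],
  [-0.1,0.13,0.13,0,0],
  [-0.1,0.16,0.13,0,0],
  [-0.1,0.18,0.13,0,0],
])

```text
time_s: 7.0
tool_pos: [0.443, 0.0843, 0.3996]
tool_rot: [-180.0, 0.1, -113.5]
force: [0.6, -0.2, 0.0]
grip_width: 0.0433
```

```bash
python3 snap.py 2
```

```text
{'time_s': np.float64(7.1), 'tool_pos': array([0.443, 0.085, 0.399]), 'tool_rot': array([-1.79971e+02,  3.40000e-02, -1.13394e+02]), 'force': array([-0.084,  0.234,  0.357]), 'wrist_torque': array([ 0.008,  0.196, -0.043]), 'grip_width': np.float64(0.043)}
```

View pics/top2.png

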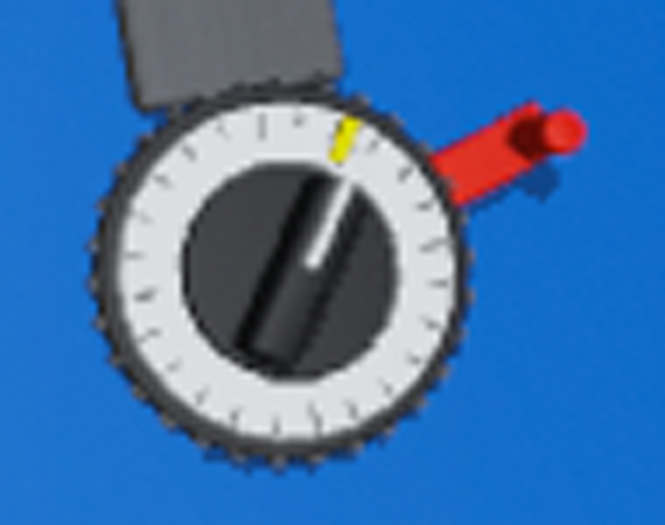

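View pics/side2.png

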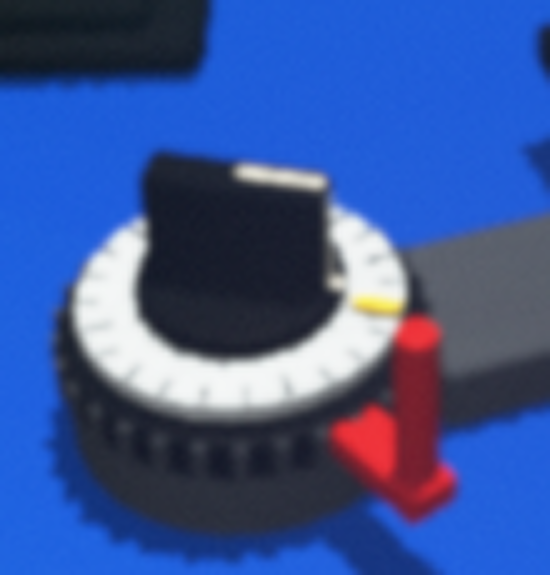

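```bash
python3 - <<'E'
from h import *
ang=lambda d:np.degrees(np.arctan2(d[1],d[0]))
for nm,box in(("top",(355,415,258,320)),("side",(222,305,275,335))):
    im=np.load(f"{nm}2.npy");hsv=cv2.cvtColor(im,cv2.COLOR_RGB2HSV);u0,u1,v0,v1=box
    r,g,b=[im[...,i].astype(int) for i in range(3)]
    def sub(m):
        q=np.zeros(m.shape,np.uint8);q[v0:v1,u0:u1]=m[v0:v1,u0:u1];return q
    ww=sub((hsv[...,1]<70)&(hsv[...,2]>140));yy=sub((r>130)&(g>110)&(b<.65*r))
    n,l,st,c=cv2.connectedComponentsWithStats(ww)
    k=1+np.argmax(st[1:,4]);print(nm,st[k]);
    for i in range(1,n):print("  w",st[i],c[i])
    cs,_=cv2.findContours((l==k).astype(np.uint8),cv2.RETR_EXTERNAL,cv2.CHAIN_APPROX_NONE)
    pts=cv2.convexHull(max(cs,key=cv2.contourArea))[:,0]
    # disc outline -> world at z=.075, circle fit
    W=np.array([ray(nm,*q,.075)[:2] for q in pts])
    A=np.c_[2*W,np.ones(len(W))];s=np.linalg.lstsq(A,(W**2).sum(1),rcond=None)[0];R=np.sqrt(s[2]+s[0]**2+s[1]**2);print(" circle",s[:2],R)
    v,u=np.nonzero(yy);w=(np.maximum(0,r-b))[v,u];uc,vc=(u*w).sum()/w.sum(),(v*w).sum()/w.sum()
    y=ray(nm,uc,vc,.079)[:2];print(" yellow",uc,vc,y,len(u),ang(y-s[:2]),np.linalg.norm(y-s[:2]))
    for a in(-18,-24,-30):
        d=np.array([np.cos(np.radians(a)),np.sin(np.radians(a))]);c0=s[:2]
        print(a,"linetop",proj(nm,[*(c0+0*d),.117]).round(1),proj(nm,[*(c0+.026*d),.117]).round(1),"foot",proj(nm,[*(c0+.026*d),.083]).round(1),"mark",proj(nm,[*(c0+.037*d),.079]).round(1))
E
```

```text
top [ 362  265   48   48 1041]
  w [ 362  265   48   48 1041] [385.03938521 288.31123919]
 circle [ 0.54342696 -0.0980693 ] 0.04576670020520126
 yellow 393.74610894941634 269.3702983138781 [ 0.57922602 -0.11376901] 19 -23.679898441975208 0.03909033279187538
-18 linetop [388.6 288.1] [392.9 274.6] foot [390.1 275.1] mark [391.5 269.7]
-24 linetop [388.6 288.1] [394.2 275.2] foot [391.5 275.6] mark [393.4 270.4]
-30 linetop [388.6 288.1] [395.6 275.8] foot [392.7 276.3] mark [395.2 271.3]
side [ 230  286   66   42 1112]
  w [262 278  18   5  52] [270.76923077 279.80769231]
  w [ 230  286   66   42 1112] [262.21942446 310.8192446 ]
 circle [ 0.5433484  -0.09976446] 0.046328824392921235
 yellow 290.40809327846364 306.01200274348423 [ 0.57958309 -0.11673776] 25 -25.099647639911048 0.0400130639999696
-18 linetop [261.4 279.8] [280.5 281.2] foot [281.1 300.7] mark [289.  303.5]
-24 linetop [261.4 279.8] [280.1 282.4] foot [280.7 302. ] mark [288.4 305.3]
-30 linetop [261.4 279.8] [279.4 283.6] foot [280.  303.2] mark [287.6 307.1]
```

The pointer sits within about 2° of the marker in both views. Top-view line tip is at (394.3,275.3), where a pointer at -24° should appear, and the marker measures -23.7° (top) and -25.1° (side). Next I'll straddle the post loosely.

carry_out([
  [0.003,-0.006,0,4,0.2],
  [0.009,-0.018,0,12,0.4],
  [0.018,-0.034,0,20,0.4],
  [0.027,-0.05,0,28,0.4],
  [0.036,-0.066,0,36,0.4],
  [0.045,-0.083,0,44,0.4],
  [0.055,-0.1,0,52,0.4],
  [0.065,-0.118,0,60,0.4],
  [0.075,-0.136,0,68,0.4],
  [0.085,-0.154,0,76,0.4],
  [0.095,-0.172,0,84,0.4],
  [0.105,-0.19,0,92,0.4],
  [0.113,-0.205,0,100,0.4],
  [0.12,-0.217,0,108,0.4],
  [0.126,-0.228,0,116,0.4],
  [0.131,-0.237,0,124,0.4],
  [0.134,-0.243,0,132,0.4],
  [0.137,-0.248,0,138,0.4],
  [0.137,-0.248,-0.02,142,0.4],
  [0.137,-0.248,-0.04,142,0.4],
], grip_force=60)

```text
time_s: 9.1
tool_pos: [0.5801, -0.168, 0.3596]
tool_rot: [179.9, -0.1, 28.3]
force: [0.3, -0.1, -1.0]
grip_width: 0.0262
```

carry_out([
  [0,0,-0.02,0,0.4],
  [0,0,-0.035,0,0.4],
  [0,0,-0.05,0,0.4],
  [0,0,-0.06,0,0.4],
  [0,0,-0.06,0,0.4],
  [0,0,-0.06,0,0.4],
])

```text
time_s: 9.7
tool_pos: [0.5807, -0.1661, 0.2992]
tool_rot: [180.0, -0.0, 28.3]
force: [0.1, 0.1, 0.9]
grip_width: 0.0261
```

```bash
python3 snap.py 3
```

```text
{'time_s': np.float64(9.8), 'tool_pos': array([ 0.581, -0.166,  0.3  ]), 'tool_rot': array([ 1.7994e+02, -6.9000e-02,  2.8331e+01]), 'force': array([-0.523, -0.337,  0.205]), 'wrist_torque': array([-0.06 ,  0.043, -0.038]), 'grip_width': np.float64(0.026)}
```

View pics/side3.png

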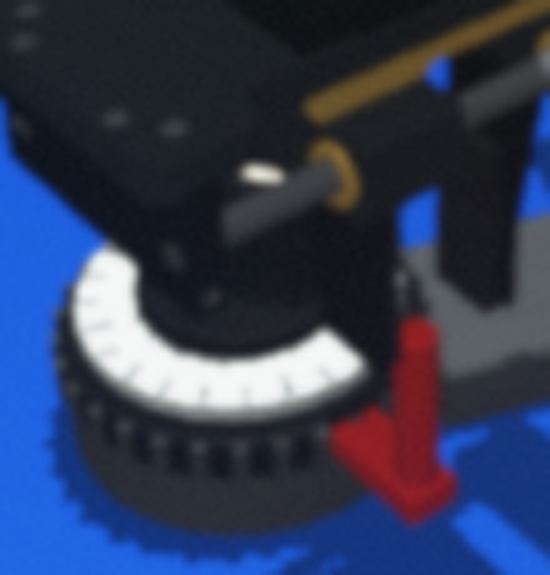

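carry_out([
  [0,0,-0.008,0,0.4],
  [0,0,-0.018,0,0.4],
  [0,0,-0.028,0,0.4],
  [0,0,-0.038,0,0.4],
  [0,0,-0.042,0,0.4],
  [0,0,-0.042,0,0.4],
])

```text
time_s: 10.4
tool_pos: [0.5801, -0.1657, 0.2557]
tool_rot: [-180.0, 0.1, 28.3]
force: [-0.4, -0.5, -0.4]
grip_width: 0.0258
```

```bash
python3 snap.py 4; cat > arc.py <<'E'
import numpy as np,sys
# print arc shifts: from phi0, list of phis, for radius r about axis; relative to first
phi0=float(sys.argv[1]);r=float(sys.argv[2])
p=lambda a:r*np.array([np.cos(np.radians(a)),np.sin(np.radians(a))])
for a in map(float,sys.argv[3:]): print(a,(p(phi0+a)-p(phi0)).round(4))
E
python3 arc.py -61.3 .0772 -2 -4 -6 -8 -10 -14 -18 -22 -26 -30 -34 -36
```

```text
{'time_s': np.float64(10.5), 'tool_pos': array([ 0.581, -0.166,  0.257]), 'tool_rot': array([ 1.79983e+02, -3.00000e-03,  2.83250e+01]), 'force': array([0.35 , 0.24 , 0.073]), 'wrist_torque': array([-0.086, -0.002,  0.012]), 'grip_width': np.float64(0.026)}
-2.0 [-0.0024 -0.0013]
-4.0 [-0.0048 -0.0024]
-6.0 [-0.0073 -0.0035]
-8.0 [-0.0098 -0.0045]
-10.0 [-0.0123 -0.0054]
-14.0 [-0.0175 -0.007 ]
-18.0 [-0.0227 -0.0081]
-22.0 [-0.0281 -0.009 ]
-26.0 [-0.0334 -0.0094]
-30.0 [-0.0388 -0.0095]
-34.0 [-0.0442 -0.0092]
-36.0 [-0.0469 -0.0089]
```

carry_out([
  [-0.0024,-0.0013,0,-2,0.4],
  [-0.0048,-0.0024,0,-4,0.4],
  [-0.0073,-0.0035,0,-6,0.4],
  [-0.0098,-0.0045,0,-8,0.4],
  [-0.0123,-0.0054,0,-10,0.4],
  [-0.0149,-0.0063,0,-12,0.4],
  [-0.0175,-0.007,0,-14,0.4],
  [-0.0201,-0.0076,0,-16,0.4],
  [-0.0227,-0.0081,0,-18,0.4],
  [-0.0254,-0.0086,0,-20,0.4],
  [-0.0281,-0.009,0,-22,0.4],
  [-0.0307,-0.0092,0,-24,0.4],
  [-0.0334,-0.0094,0,-26,0.4],
  [-0.0361,-0.0095,0,-28,0.4],
  [-0.0388,-0.0095,0,-30,0.4],
])

```text
time_s: 12.0
tool_pos: [0.5431, -0.175, 0.2574]
tool_rot: [180.0, -0.3, -1.8]
force: [5.6, -1.0, -4.8]
grip_width: 0.0261
```

```bash
python3 snap.py 5; python3 arc.py -91.3 .0772 -1.5 -3 -4.5 -6 -7.5 -9
```

```text
{'time_s': np.float64(12.1), 'tool_pos': array([ 0.543, -0.175,  0.257]), 'tool_rot': array([179.966,  -0.273,  -1.775]), 'force': array([ 4.507, -0.326, -3.112]), 'wrist_torque': array([-0.247, -0.897, -0.059]), 'grip_width': np.float64(0.026)}
-1.5 [-0.002   0.0001]
-3.0 [-0.004   0.0002]
-4.5 [-0.0061  0.0004]
-6.0 [-0.0081  0.0006]
-7.5 [-0.0101  0.0009]
-9.0 [-0.0121  0.0012]
```

carry_out([
  [-0.002,0.0001,0,-1.5,0.4],
  [-0.004,0.0002,0,-3,0.4],
])

```text
time_s: 12.3
tool_pos: [0.539, -0.175, 0.2575]
tool_rot: [180.0, -0.3, -4.8]
force: [6.4, -0.8, -5.3]
grip_width: 0.026
```

carry_out([
  [-0.002,0.0002,0,-1.5,0.4],
  [-0.004,0.0004,0,-3,0.4],
])

```text
time_s: 12.5
tool_pos: [0.535, -0.1747, 0.2575]
tool_rot: [180.0, -0.3, -7.8]
force: [5.3, -1.4, -3.8]
grip_width: 0.0264
```

carry_out([
  [-0.002,0.0003,0,-1.5,0.4],
  [-0.004,0.0006,0,-3,0.4],
])

```text
time_s: 12.7
tool_pos: [0.531, -0.1742, 0.2575]
tool_rot: [180.0, -0.3, -10.8]
force: [5.9, -1.2, -6.0]
grip_width: 0.0261
```

carry_out([
  [-0.0015,0.0003,0,-1.1,0.4],
  [-0.003,0.0006,0,-2.25,0.4],
])

```text
time_s: 12.9
tool_pos: [0.5279, -0.1736, 0.2575]
tool_rot: [180.0, -0.3, -13.0]
force: [5.6, -0.8, -4.5]
grip_width: 0.0263
```

carry_out([
  [-0.0015,0.0003,0,-1.1,0.4],
  [-0.0029,0.0007,0,-2.25,0.4],
])

```text
time_s: 13.1
tool_pos: [0.525, -0.173, 0.2575]
tool_rot: [180.0, -0.3, -15.3]
force: [5.0, -1.6, -5.3]
grip_width: 0.0264
```

```bash
python3 - <<'E'
import numpy as np
p=lambda a:.0772*np.array([np.cos(np.radians(a)),np.sin(np.radians(a))])
for k in range(24):
    a=-104.8-2.25*k; print(round(a-2.25,2),(p(a-1.12)-p(a)).round(4),(p(a-2.25)-p(a)).round(4), "abs",(p(a-2.25)+[.5433,-.0983]).round(4))
E
```

```text
-107.05 [-0.0015  0.0004] [-0.0029  0.0008] abs [ 0.5207 -0.1721]
-109.3 [-0.0014  0.0005] [-0.0029  0.0009] abs [ 0.5178 -0.1712]
-111.55 [-0.0014  0.0005] [-0.0028  0.0011] abs [ 0.5149 -0.1701]
-113.8 [-0.0014  0.0006] [-0.0028  0.0012] abs [ 0.5121 -0.1689]
-116.05 [-0.0014  0.0006] [-0.0027  0.0013] abs [ 0.5094 -0.1677]
-118.3 [-0.0013  0.0007] [-0.0027  0.0014] abs [ 0.5067 -0.1663]
-120.55 [-0.0013  0.0007] [-0.0026  0.0015] abs [ 0.5041 -0.1648]
-122.8 [-0.0013  0.0008] [-0.0026  0.0016] abs [ 0.5015 -0.1632]
-125.05 [-0.0013  0.0008] [-0.0025  0.0017] abs [ 0.499  -0.1615]
-127.3 [-0.0012  0.0009] [-0.0024  0.0018] abs [ 0.4965 -0.1597]
-129.55 [-0.0012  0.0009] [-0.0024  0.0019] abs [ 0.4941 -0.1578]
-131.8 [-0.0012  0.001 ] [-0.0023  0.002 ] abs [ 0.4918 -0.1559]
-134.05 [-0.0011  0.001 ] [-0.0022  0.0021] abs [ 0.4896 -0.1538]
-136.3 [-0.0011  0.0011] [-0.0021  0.0022] abs [ 0.4875 -0.1516]
-138.55 [-0.001   0.0011] [-0.0021  0.0022] abs [ 0.4854 -0.1494]
-140.8 [-0.001   0.0011] [-0.002   0.0023] abs [ 0.4835 -0.1471]
-143.05 [-0.0009  0.0012] [-0.0019  0.0024] abs [ 0.4816 -0.1447]
-145.3 [-0.0009  0.0012] [-0.0018  0.0025] abs [ 0.4798 -0.1422]
-147.55 [-0.0008  0.0012] [-0.0017  0.0025] abs [ 0.4782 -0.1397]
-149.8 [-0.0008  0.0013] [-0.0016  0.0026] abs [ 0.4766 -0.1371]
-152.05 [-0.0007  0.0013] [-0.0015  0.0026] abs [ 0.4751 -0.1345]
-154.3 [-0.0007  0.0013] [-0.0014  0.0027] abs [ 0.4737 -0.1318]
-156.55 [-0.0006  0.0014] [-0.0013  0.0028] abs [ 0.4725 -0.129 ]
-158.8 [-0.0006  0.0014] [-0.0012  0.0028] abs [ 0.4713 -0.1262]
```

carry_out([
  [-0.0015,0.0004,0,-1.1,0.4],
  [-0.0029,0.0008,0,-2.25,0.4],
])

```text
time_s: 13.3
tool_pos: [0.5221, -0.1723, 0.2575]
tool_rot: [-180.0, -0.3, -17.5]
force: [6.2, -0.4, -5.4]
grip_width: 0.0264
```

carry_out([
  [-0.0014,0.0005,0,-1.1,0.4],
  [-0.0029,0.0009,0,-2.25,0.4],
])

```text
time_s: 13.5
tool_pos: [0.5192, -0.1714, 0.2575]
tool_rot: [-180.0, -0.3, -19.8]
force: [5.9, -1.6, -5.5]
grip_width: 0.0263
```

carry_out([
  [-0.0014,0.0005,0,-1.1,0.4],
  [-0.0028,0.0011,0,-2.25,0.4],
])

```text
time_s: 13.7
tool_pos: [0.5163, -0.1704, 0.2576]
tool_rot: [-180.0, -0.3, -22.0]
force: [5.9, -2.7, -5.0]
grip_width: 0.0264
```

carry_out([
  [-0.0014,0.0006,0,-1.1,0.4],
  [-0.0028,0.0012,0,-2.25,0.4],
])

```text
time_s: 13.9
tool_pos: [0.5135, -0.1693, 0.2575]
tool_rot: [-180.0, -0.3, -24.3]
force: [5.2, -0.9, -4.2]
grip_width: 0.0264
```

carry_out([
  [-0.0014,0.0006,0,-1.1,0.4],
  [-0.0027,0.0013,0,-2.25,0.4],
])

```text
time_s: 14.1
tool_pos: [0.5107, -0.1681, 0.2575]
tool_rot: [-180.0, -0.3, -26.5]
force: [5.9, -2.5, -5.5]
grip_width: 0.0264
```

carry_out([
  [-0.0013,0.0007,0,-1.1,0.4],
  [-0.0027,0.0014,0,-2.25,0.4],
])

```text
time_s: 14.3
tool_pos: [0.508, -0.1668, 0.2575]
tool_rot: [-180.0, -0.3, -28.8]
force: [5.7, -2.1, -4.7]
grip_width: 0.0264
```

carry_out([
  [-0.0013,0.0007,0,-1.1,0.4],
  [-0.0026,0.0015,0,-2.25,0.4],
])

```text
time_s: 14.5
tool_pos: [0.5054, -0.1654, 0.2576]
tool_rot: [-180.0, -0.3, -31.1]
force: [5.0, -3.4, -4.2]
grip_width: 0.0261
```

carry_out([
  [-0.0013,0.0008,0,-1.1,0.4],
  [-0.0026,0.0016,0,-2.25,0.4],
])

```text
time_s: 14.7
tool_pos: [0.5027, -0.1639, 0.2575]
tool_rot: [-180.0, -0.3, -33.3]
force: [5.5, -3.4, -5.2]
grip_width: 0.0262
```

carry_out([
  [-0.0013,0.0008,0,-1.1,0.4],
  [-0.0025,0.0017,0,-2.25,0.4],
])

```text
time_s: 14.9
tool_pos: [0.5002, -0.1622, 0.2576]
tool_rot: [-180.0, -0.3, -35.6]
force: [4.7, -3.7, -4.8]
grip_width: 0.0261
```

carry_out([
  [-0.0012,0.0009,0,-1.1,0.4],
  [-0.0024,0.0018,0,-2.25,0.4],
])

```text
time_s: 15.1
tool_pos: [0.4977, -0.1606, 0.2575]
tool_rot: [-180.0, -0.3, -37.8]
force: [4.7, -2.8, -3.7]
grip_width: 0.0262
```

carry_out([
  [-0.0012,0.0009,0,-1.1,0.4],
  [-0.0024,0.0019,0,-2.25,0.4],
])

```text
time_s: 15.3
tool_pos: [0.4953, -0.1587, 0.2575]
tool_rot: [-179.9, -0.3, -40.1]
force: [4.4, -3.8, -5.0]
grip_width: 0.0262
```

carry_out([
  [-0.0012,0.001,0,-1.1,0.4],
  [-0.0023,0.002,0,-2.25,0.4],
])

```text
time_s: 15.5
tool_pos: [0.4929, -0.1568, 0.2575]
tool_rot: [-179.9, -0.3, -42.3]
force: [4.0, -4.0, -3.8]
grip_width: 0.0263
```

carry_out([
  [-0.0011,0.001,0,-1.1,0.4],
  [-0.0022,0.0021,0,-2.25,0.4],
])

```text
time_s: 15.7
tool_pos: [0.4906, -0.1548, 0.2575]
tool_rot: [-179.9, -0.3, -44.6]
force: [4.0, -4.7, -4.5]
grip_width: 0.0263
```

carry_out([
  [-0.0011,0.0011,0,-1.1,0.4],
  [-0.0021,0.0022,0,-2.25,0.4],
])

```text
time_s: 15.9
tool_pos: [0.4885, -0.1527, 0.2575]
tool_rot: [-179.9, -0.3, -46.8]
force: [3.4, -4.5, -3.9]
grip_width: 0.026
```

carry_out([
  [-0.001,0.0011,0,-1.1,0.4],
  [-0.0021,0.0022,0,-2.25,0.4],
])

```text
time_s: 16.1
tool_pos: [0.4866, -0.1508, 0.2576]
tool_rot: [-179.9, -0.4, -49.1]
force: [6.4, -4.9, -6.0]
grip_width: 0.0262
```

carry_out([
  [-0.001,0.0011,0,-1.1,0.4],
  [-0.002,0.0023,0,-2.25,0.4],
])

```text
time_s: 16.3
tool_pos: [0.4849, -0.1488, 0.2577]
tool_rot: [-179.9, -0.4, -51.4]
force: [7.2, -6.7, -8.5]
grip_width: 0.0262
```

carry_out([
  [-0.0009,0.0012,0,-1.1,0.4],
  [-0.0012,0.0015,0,-1.5,0.4],
])

```text
time_s: 16.5
tool_pos: [0.4839, -0.1476, 0.2578]
tool_rot: [-179.9, -0.5, -52.8]
force: [7.7, -8.1, -8.5]
grip_width: 0.0259
```

carry_out([
  [-0.0006,0.0008,0,-0.7,0.4],
  [-0.0011,0.0015,0,-1.4,0.4],
])

```text
time_s: 16.7
tool_pos: [0.483, -0.1464, 0.2579]
tool_rot: [-179.8, -0.6, -54.3]
force: [9.2, -8.7, -8.8]
grip_width: 0.0264
```

carry_out([
  [-0.0006,0.0009,0,-0.7,0.4],
  [-0.0011,0.0016,0,-1.4,0.4],
])

```text
time_s: 16.9
tool_pos: [0.482, -0.1451, 0.2579]
tool_rot: [-179.8, -0.6, -55.7]
force: [9.2, -9.4, -9.3]
grip_width: 0.0265
```

```bash
python3 snap.py 6
```

```text
{'time_s': np.float64(17.0), 'tool_pos': array([ 0.482, -0.145,  0.258]), 'tool_rot': array([-179.808,   -0.618,  -55.656]), 'force': array([  9.452,  -8.954, -10.515]), 'wrist_torque': array([-2.009, -1.784,  0.014]), 'grip_width': np.float64(0.026)}
```

carry_out([
  [-0.0004,0.0006,0,-0.5,0.4],
  [-0.0008,0.0011,0,-1,0.4],
])

```text
time_s: 17.2
tool_pos: [0.4813, -0.1442, 0.258]
tool_rot: [-179.8, -0.7, -56.7]
force: [10.4, -10.0, -11.9]
grip_width: 0.0262
```

```bash
python3 snap.py 7
```

```text
{'time_s': np.float64(17.3), 'tool_pos': array([ 0.481, -0.144,  0.258]), 'tool_rot': array([-179.786,   -0.659,  -56.655]), 'force': array([  9.962,  -9.567, -11.025]), 'wrist_torque': array([-2.132, -1.889,  0.048]), 'grip_width': np.float64(0.026)}
```

carry_out([
  [0.0008,-0.0012,0,0,0.4],
  [0.0018,-0.0027,0,0,0.4],
  [0.0029,-0.0044,0,0,0.4],
  [0.0038,-0.0059,0,0,0.4],
  [0.0038,-0.0059,0,0,0.4],
  [0.0038,-0.0059,0,0,0.4],
])

```text
time_s: 17.9
tool_pos: [0.4836, -0.1473, 0.2571]
tool_rot: [-180.0, -0.1, -56.5]
force: [1.9, -1.8, 2.4]
grip_width: 0.0261
```

```bash
python3 snap.py 8
```

```text
{'time_s': np.float64(18.0), 'tool_pos': array([ 0.484, -0.147,  0.257]), 'tool_rot': array([-1.79973e+02, -5.70000e-02, -5.64750e+01]), 'force': array([ 1.683, -2.677,  2.124]), 'wrist_torque': array([-0.577, -0.348, -0.01 ]), 'grip_width': np.float64(0.026)}
```

carry_out([
  [0.0008,-0.0012,0,0,0.4],
  [0.0016,-0.0025,0,0,0.4],
  [0.0016,-0.0025,0,0,0.4],
  [0.0016,-0.0025,0,0,0.4],
])

```text
time_s: 18.4
tool_pos: [0.4845, -0.1493, 0.2563]
tool_rot: [179.9, 0.1, -56.5]
force: [-0.5, 0.5, -0.2]
grip_width: 0.0263
```

```bash
python3 snap.py 9
```

```text
{'time_s': np.float64(18.5), 'tool_pos': array([ 0.485, -0.149,  0.256]), 'tool_rot': array([ 1.79964e+02,  4.50000e-02, -5.64700e+01]), 'force': array([ 0.007, -0.168, -0.157]), 'wrist_torque': array([-0.098,  0.118,  0.008]), 'grip_width': np.float64(0.026)}
```

carry_out([
  [0,0,0.01,0,0.4],
  [0,0,0.03,0,0.4],
  [0,0,0.055,0,0.4],
  [0,0,0.085,0,0.4],
  [0,0,0.12,0,0.4],
  [-0.01,0.04,0.14,0,0.4],
  [-0.02,0.08,0.15,0,0.4],
  [-0.03,0.12,0.15,0,0.4],
  [-0.04,0.16,0.15,0,0.4],
  [-0.04,0.2,0.15,0,0.4],
  [-0.04,0.24,0.15,0,0.4],
  [-0.04,0.26,0.15,0,0.4],
  [-0.04,0.26,0.15,0,0.4],
])

```text
time_s: 19.8
tool_pos: [0.4446, 0.113, 0.4071]
tool_rot: [180.0, -0.1, -56.2]
force: [0.2, -1.2, -0.1]
grip_width: 0.0261
```

```bash
python3 snap.py 10; python3 - <<'E'
from h import *
ang=lambda d:np.degrees(np.arctan2(d[1],d[0]))
im=np.load("top10.npy");r,g,b=[im[...,i].astype(int) for i in range(3)]
m=(r>170)&(g<70)&(b<70);v,u=np.nonzero(m);k=(u>330)&(u<440)&(v>250)&(v<340);print(u[k].mean(),v[k].mean(),k.sum(),u[k].min(),v[k].max())
E
```

```text
{'time_s': np.float64(19.9), 'tool_pos': array([0.445, 0.109, 0.407]), 'tool_rot': array([ 1.79963e+02, -6.70000e-02, -5.65330e+01]), 'force': array([-0.765, -0.754, -0.076]), 'wrist_torque': array([-0.111,  0.141,  0.031]), 'grip_width': np.float64(0.026)}
410.6605504587156 313.1284403669725 109 402 321
```

```bash
python3 - <<'E'
from h import *
im=np.load("top10.npy");u0,u1,v0,v1=335,425,250,335
cv2.imwrite("pics/top10b.png",cv2.resize(im[v0:v1,u0:u1,::-1],None,fx=7,fy=7,interpolation=cv2.INTER_CUBIC))
E
```

```text
(no output)
```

View pics/top10b.png

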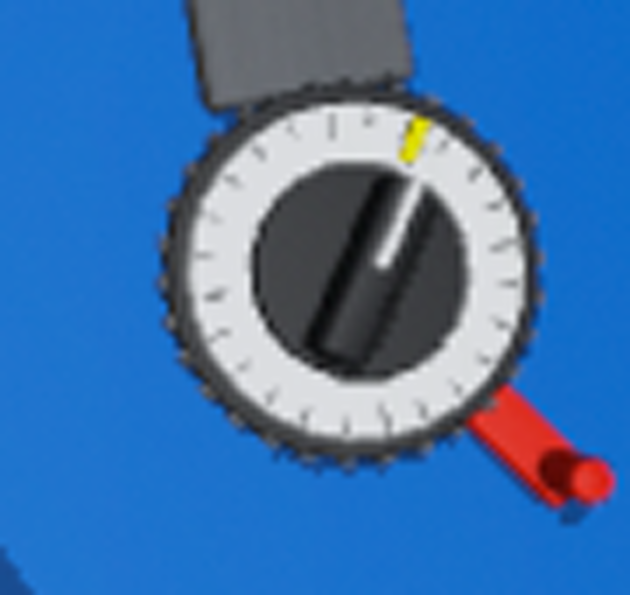

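View pics/side10.png

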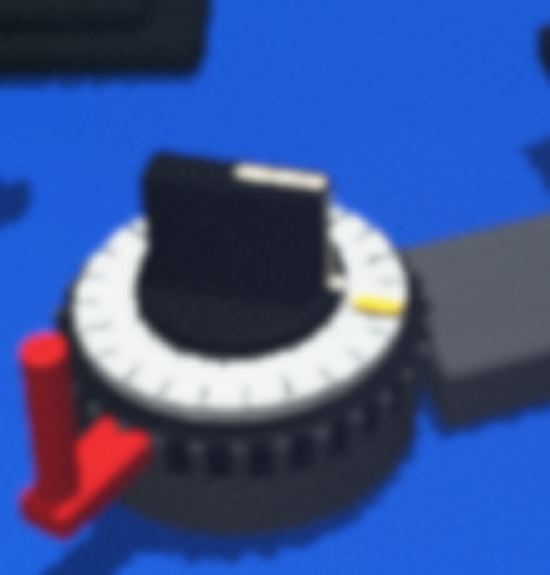

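```bash
python3 - <<'E'
from h import *
ang=lambda d:np.degrees(np.arctan2(d[1],d[0]))
c=np.array([.5434,-.0984])
t=np.load("top10.npy");p=ray("top",335+592/7-.43,250+480/7-.43,.113)[:2];print("top",p,ang(p-c),np.linalg.norm(p-c))
for f in ("side6","side7","side8","side10"):
    im=np.load(f+".npy")[245:360,215:325].astype(int);m=(im[...,0]>110)&(im[...,1]<80)&(im[...,2]<80)
    v,u=np.nonzero(m);print(f,len(u),u.min()+215,v.min()+245, [ (round(u[v==k].mean()+215,2),round(u[v==k].min()+215)) for k in (v.min()+3,v.min()+8,v.min()+15) if (v==k).any()])
p=ray("side",215+43/5-.4,245+350/5-.4,.113)[:2];print("side",p,ang(p-c),np.linalg.norm(p-c))
E
```

```text
top [ 0.48911412 -0.15413322] -134.24629750926715 0.07780198281882118
side6 87 218 340 [(np.float64(225.89), 218), (np.float64(224.0), 220)]
side7 89 218 340 [(np.float64(226.1), 218), (np.float64(223.5), 220)]
side8 66 219 343 [(np.float64(225.09), 219), (np.float64(225.5), 225)]
side10 430 220 312 [(np.float64(224.0), 220), (np.float64(223.0), 221), (np.float64(224.0), 222)]
side [ 0.48953111 -0.15533406] -133.41541391326146 0.0783794922885192
```

View pics/side7.png

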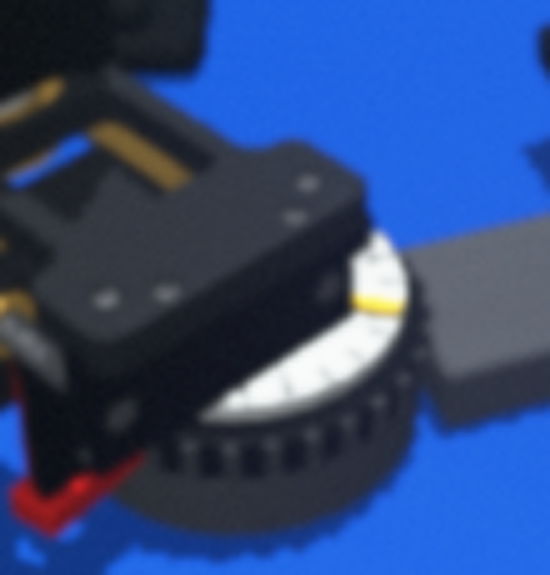

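```bash
python3 - <<'E'
from h import *
for f in ("side6","side7","side8","side9","side10"):
    im=np.load(f+".npy")[245:360,205:325]
    cv2.imwrite(f"pics/c_{f}.png",im[...,::-1])
L=[cv2.resize(np.load(f+".npy")[325:360,208:250][...,::-1],None,fx=9,fy=8,interpolation=cv2.INTER_CUBIC) for f in("side7","side10")]
cv2.imwrite("pics/cmp.png",np.hstack(L))
# subpixel tip: red-ness weighted rows in lever end lower-left, threshold crossing
for f in ("side6","side7","side8","side9","side10"):
    im=np.load(f+".npy").astype(float);R=im[...,0]-im[...,2]
    out=[]
    for v in range(343,352):
        row=R[v,208:240]; out.append(round(float(np.clip(row+40,0,None).sum()),0))
    # left edge crossing at R=0
    ed=[]
    for v in range(340,351):
        row=R[v,205:245]; k=np.nonzero(row>0)[0]
        ed.append(round(205+k[0]-row[k[0]]/(row[k[0]]-row[k[0]-1]),2) if len(k) else None)
    print(f,ed)
E
```

```text
side6 [np.float64(221.74), np.float64(220.31), np.float64(218.27), np.float64(217.42), np.float64(217.16), np.float64(217.21), np.float64(217.39), np.float64(217.69), np.float64(218.36), np.float64(219.82), np.float64(221.61)]
side7 [np.float64(220.31), np.float64(218.4), np.float64(217.22), np.float64(216.65), np.float64(216.61), np.float64(216.75), np.float64(216.97), np.float64(217.35), np.float64(218.2), np.float64(219.81), np.float64(221.64)]
side8 [np.float64(230.9), np.float64(229.46), np.float64(219.0), np.float64(217.88), np.float64(217.58), np.float64(217.64), np.float64(217.82), np.float64(218.08), np.float64(218.63), np.float64(219.83), np.float64(221.65)]
side9 [None, np.float64(232.0), np.float64(221.68), np.float64(219.22), np.float64(218.46), np.float64(218.33), np.float64(218.5), np.float64(218.78), np.float64(219.2), np.float64(220.05), np.float64(221.65)]
side10 [np.float64(222.1), np.float64(221.78), np.float64(220.9), np.float64(219.82), np.float64(219.13), np.float64(218.99), np.float64(219.22), np.float64(219.52), np.float64(219.99), np.float64(221.34), np.float64(222.96)]
```

View pics/cmp.png

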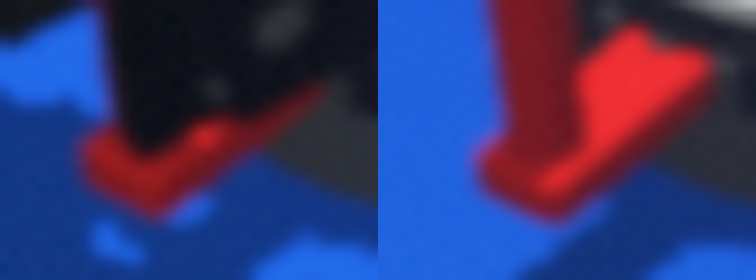

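carry_out([
  [0,0,0,0,0.4],
  [0,0,0,0,0.4],
  [0,0,0,0,0.4],
  [0,0,0,0,0.4],
  [0,0,0,0,0.4],
  [0,0,0,0,0.4],
  [0,0,0,0,0.4],
  [0,0,0,0,0.4],
  [0,0,0,0,0.4],
  [0,0,0,0,0.4],
])

```text
time_s: 20.9
tool_pos: [0.445, 0.1105, 0.4067]
tool_rot: [180.0, -0.0, -56.5]
force: [0.5, 0.4, -0.4]
grip_width: 0.0262
```

```bash
python3 snap.py 11; python3 - <<'E'
from h import *
def ed(f,n):
    im=np.load(f+".npy").astype(float);R=(im[...,0]/(im.sum(2)+1e-6))
    out=[]
    for v in n:
        row=R[v,205:245]-.4;k=np.nonzero(row>0)[0]
        out.append(round(float(205+k[0]-row[k[0]]/(row[k[0]]-row[k[0]-1])),2) if len(k) else None)
    return out
for f in("side6","side7","side8","side9","side10","side11"):print(f,ed(f,range(341,351)))
# top: red lever direction/centroid, 10 vs 11
for f in("top10","top11"):
    im=np.load(f+".npy").astype(float)[250:340,370:440];m=np.clip(im[...,0]-im[...,2]-20,0,None);v,u=np.mgrid[250:340,370:440];sel=(u>398)&(v>298);w=m*sel;print(f,(u*w).sum()/w.sum(),(v*w).sum()/w.sum())
E
```

```text
{'time_s': np.float64(21.0), 'tool_pos': array([0.445, 0.11 , 0.407]), 'tool_rot': array([ 1.79995e+02, -6.00000e-03, -5.64710e+01]), 'force': array([ 0.003, -1.066, -0.251]), 'wrist_torque': array([-0.089,  0.119, -0.016]), 'grip_width': np.float64(0.026)}
side6 [220.19, 218.19, 217.37, 217.11, 217.16, 217.35, 217.65, 218.33, 219.78, 221.55]
side7 [218.33, 217.17, 216.62, 216.59, 216.73, 216.94, 217.31, 218.16, 219.74, 221.58]
side8 [229.72, 218.91, 217.85, 217.55, 217.61, 217.78, 218.04, 218.58, 219.78, 221.59]
side9 [None, 221.55, 219.15, 218.41, 218.28, 218.46, 218.74, 219.16, 220.0, 221.59]
side10 [221.68, 220.82, 219.73, 219.06, 218.94, 219.14, 219.44, 219.94, 221.23, 222.86]
side11 [221.68, 220.8, 219.75, 219.06, 218.93, 219.15, 219.43, 219.96, 221.26, 222.89]
top10 411.2023121387283 313.66859344894027
top11 411.2025864095932 313.66776393134256
```

```bash
python3 - <<'E'
import numpy as np
from scipy.spatial.transform import Rotation as Ro
D=[([.4953,-.1587],[-179.9,-.3,-40.1],[4.4,-3.8]),([.4929,-.1568],[-179.9,-.3,-42.3],[4,-4]),([.4906,-.1548],[-179.9,-.3,-44.6],[4,-4.7]),([.4885,-.1527],[-179.9,-.3,-46.8],[3.4,-4.5]),([.4866,-.1508],[-179.9,-.4,-49.1],[6.4,-4.9]),([.4849,-.1488],[-179.9,-.4,-51.4],[7.2,-6.7]),([.4839,-.1476],[-179.9,-.5,-52.8],[7.7,-8.1]),([.483,-.1464],[-179.8,-.6,-54.3],[9.2,-8.7]),([.482,-.1451],[-179.8,-.6,-55.7],[9.2,-9.4]),([.4813,-.1442],[-179.8,-.7,-56.7],[10.4,-10]),([.4836,-.1473],[-180,-.1,-56.5],[1.7,-2.5]),([.4845,-.1493],[-180,.05,-56.5],[0,0])]
ax=np.array([.5434,-.0984])
for p,e,f in D:
    R=Ro.from_euler('xyz',e,degrees=True).as_matrix();tip=np.array(p)+.17*R[:2,2]
    t=R[:2,0]; pad=tip+t*.013-ax   # pad face behind
    # post centre at radius .078 with distance .006 ahead of pad face: solve s along pad
    n=t;d=pad@n-.006; # post . n = d
    th=np.degrees(np.arctan2(n[1],n[0])); phi=th-np.degrees(np.arccos(d/.078))
    print(np.round(tip,4),"post phi",round(phi,2),"F",round(np.dot(f,t),2))
E
```

```text
[ 0.4962 -0.159 ] post phi -122.78 F 5.81
[ 0.4938 -0.1572] post phi -125.05 F 5.65
[ 0.4914 -0.1552] post phi -127.31 F 6.15
[ 0.4893 -0.1531] post phi -129.51 F 5.61
[ 0.4876 -0.1515] post phi -131.29 F 7.89
[ 0.4859 -0.1495] post phi -133.24 F 9.73
[ 0.485  -0.1486] post phi -134.17 F 11.11
[ 0.4845 -0.1475] post phi -135.07 F 12.43
[ 0.4835 -0.1462] post phi -136.29 F 12.95
[ 0.4829 -0.1456] post phi -136.91 F 14.07
[ 0.4838 -0.1475] post phi -135.36 F 3.02
[ 0.4844 -0.1492] post phi -134.07 F 0.0
```

carry_out([
  [0,-0.02,0,1,0.4],
  [0.005,-0.05,0,2,0.4],
  [0.01,-0.09,0,4,0.4],
  [0.018,-0.13,0,6,0.4],
  [0.026,-0.17,0,8,0.4],
  [0.035,-0.21,0,10,0.4],
  [0.042,-0.245,0,10,0.4],
  [0.0446,-0.2647,-0.02,10,0.4],
  [0.0446,-0.2647,-0.05,10,0.4],
  [0.0446,-0.2647,-0.08,10,0.4],
  [0.0446,-0.2647,-0.1,10,0.4],
  [0.0446,-0.2647,-0.1,10,0.4],
  [0.0446,-0.2647,-0.12,10,0.4],
  [0.0446,-0.2647,-0.135,10,0.4],
  [0.0446,-0.2647,-0.145,10,0.4],
  [0.0446,-0.2647,-0.15,10,0.4],
  [0.0446,-0.2647,-0.15,10,0.4],
  [0.0446,-0.2647,-0.15,10,0.4],
])

```text
time_s: 22.8
tool_pos: [0.49, -0.1544, 0.2576]
tool_rot: [-180.0, -0.1, -46.5]
force: [0.4, 0.2, 0.5]
grip_width: 0.026
```

```bash
python3 snap.py 12
```

```text
{'time_s': np.float64(22.9), 'tool_pos': array([ 0.49 , -0.154,  0.258]), 'tool_rot': array([-1.79942e+02, -5.30000e-02, -4.64630e+01]), 'force': array([-0.093, -0.207, -0.625]), 'wrist_torque': array([-0.107,  0.086,  0.029]), 'grip_width': np.float64(0.027)}
```

View pics/side12.png

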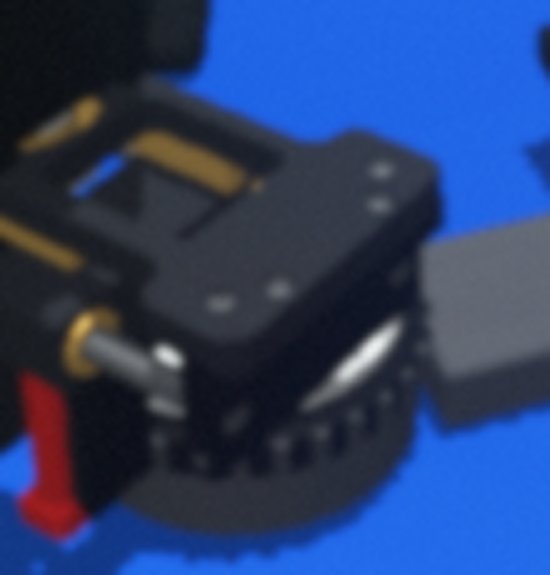

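carry_out([
  [-0.0014,0.0015,0,-1,0.4],
  [-0.0028,0.0029,0,-2,0.4],
  [-0.0041,0.0044,0,-3,0.4],
  [-0.0041,0.0044,0,-3,0.4],
])

```text
time_s: 23.3
tool_pos: [0.4853, -0.1495, 0.2568]
tool_rot: [-180.0, 0.0, -49.5]
force: [0.4, -0.6, -0.8]
grip_width: 0.026
```

```bash
python3 snap.py 13
```

```text
{'time_s': np.float64(23.4), 'tool_pos': array([ 0.485, -0.15 ,  0.257]), 'tool_rot': array([-179.995,    0.   ,  -49.453]), 'force': array([0.366, 0.472, 0.402]), 'wrist_torque': array([-0.094,  0.125, -0.018]), 'grip_width': np.float64(0.026)}
```

carry_out([
  [-0.0007,0.0007,0,-0.5,0.4],
  [-0.0013,0.0015,0,-1,0.4],
  [-0.0013,0.0015,0,-1,0.4],
])

```text
time_s: 23.7
tool_pos: [0.4843, -0.1485, 0.2569]
tool_rot: [-180.0, -0.1, -50.5]
force: [1.7, -1.4, -0.9]
grip_width: 0.0259
```

```bash
python3 snap.py 14
```

```text
{'time_s': np.float64(23.8), 'tool_pos': array([ 0.484, -0.149,  0.257]), 'tool_rot': array([-1.79996e+02, -4.80000e-02, -5.04770e+01]), 'force': array([ 0.376, -1.983, -0.745]), 'wrist_torque': array([-0.337, -0.069,  0.062]), 'grip_width': np.float64(0.026)}
```

carry_out([
  [-0.0005,0.0006,0,-0.5,0.4],
  [-0.001,0.0012,0,-1,0.4],
  [-0.001,0.0012,0,-1,0.4],
])

```text
time_s: 24.1
tool_pos: [0.4838, -0.1479, 0.257]
tool_rot: [-180.0, -0.2, -51.5]
force: [5.4, -4.2, -5.8]
grip_width: 0.0263
```

```bash
python3 snap.py 15
```

```text
{'time_s': np.float64(24.2), 'tool_pos': array([ 0.484, -0.148,  0.257]), 'tool_rot': array([-179.951,   -0.231,  -51.519]), 'force': array([ 5.794, -3.505, -5.21 ]), 'wrist_torque': array([-0.938, -0.888, -0.019]), 'grip_width': np.float64(0.026)}
```

carry_out([
  [-0.0005,0.0006,0,-0.5,0.4],
  [-0.001,0.0012,0,-1,0.4],
  [-0.001,0.0012,0,-1,0.4],
])

```text
time_s: 24.5
tool_pos: [0.4834, -0.1474, 0.2573]
tool_rot: [-179.9, -0.4, -52.5]
force: [7.6, -7.0, -7.4]
grip_width: 0.0263
```

```bash
python3 snap.py 16; cat > ed.py <<'E'
from h import *
import sys
def ed(f,n):
    im=np.load(f+".npy").astype(float);R=(im[...,0]/(im.sum(2)+1e-6))
    out=[]
    for v in n:
        row=R[v,205:245]-.4;k=np.nonzero(row>0)[0]
        out.append(round(float(205+k[0]-row[k[0]]/(row[k[0]]-row[k[0]-1])),2) if len(k) else None)
    return out
for f in sys.argv[1:]:print(f,ed("side"+f,range(343,349)))
E
python3 ed.py 7 9 11 12 13 14 15 16
```

```text
{'time_s': np.float64(24.6), 'tool_pos': array([ 0.483, -0.147,  0.257]), 'tool_rot': array([-179.898,   -0.413,  -52.535]), 'force': array([ 8.407, -6.612, -7.298]), 'wrist_torque': array([-1.448, -1.468,  0.018]), 'grip_width': np.float64(0.026)}
7 [216.62, 216.59, 216.73, 216.94, 217.31, 218.16]
9 [219.15, 218.41, 218.28, 218.46, 218.74, 219.16]
11 [219.75, 219.06, 218.93, 219.15, 219.43, 219.96]
12 [219.99, 218.88, 218.37, 218.47, 218.74, 219.15]
13 [219.92, 218.75, 218.33, 218.47, 218.74, 219.16]
14 [219.91, 218.73, 218.32, 218.46, 218.74, 219.17]
15 [219.68, 218.5, 218.29, 218.47, 218.73, 219.18]
16 [219.65, 218.51, 218.29, 218.46, 218.73, 219.15]
```

carry_out([
  [-0.0005,0.0006,0,-0.5,0.4],
  [-0.001,0.0012,0,-1,0.4],
  [-0.001,0.0012,0,-1,0.4],
])

```text
time_s: 24.9
tool_pos: [0.4827, -0.1465, 0.2575]
tool_rot: [-179.9, -0.5, -53.5]
force: [9.7, -8.6, -9.2]
grip_width: 0.0262
```

```bash
python3 snap.py 17;python3 ed.py 16 17
```

```text
{'time_s': np.float64(25.0), 'tool_pos': array([ 0.483, -0.147,  0.257]), 'tool_rot': array([-179.868,   -0.498,  -53.544]), 'force': array([ 8.461, -7.753, -9.787]), 'wrist_torque': array([-1.604, -1.718,  0.053]), 'grip_width': np.float64(0.026)}
16 [219.65, 218.51, 218.29, 218.46, 218.73, 219.15]
17 [218.51, 217.92, 217.84, 217.98, 218.22, 218.58]
```

carry_out([
  [0.001,-0.0012,0,0,0.4],
  [0.002,-0.0025,0,1,0.4],
  [0.003,-0.0037,0,2,0.4],
  [0.004,-0.005,0,3,0.4],
  [0.005,-0.0062,0,4,0.4],
  [0.006,-0.0074,0,5,0.4],
  [0.006,-0.0074,0,5,0.4],
  [0.006,-0.0074,0,5,0.4],
])

```text
time_s: 25.8
tool_pos: [0.4871, -0.1521, 0.2567]
tool_rot: [180.0, 0.0, -48.5]
force: [0.6, -0.1, 0.0]
grip_width: 0.0259
```

```bash
python3 snap.py 18;python3 ed.py 16 17 18
```

```text
{'time_s': np.float64(25.9), 'tool_pos': array([ 0.487, -0.152,  0.257]), 'tool_rot': array([ 1.79996e+02,  9.00000e-03, -4.84740e+01]), 'force': array([ 0.221, -0.24 , -0.661]), 'wrist_torque': array([-0.06 ,  0.103,  0.01 ]), 'grip_width': np.float64(0.026)}
16 [219.65, 218.51, 218.29, 218.46, 218.73, 219.15]
17 [218.51, 217.92, 217.84, 217.98, 218.22, 218.58]
18 [219.95, 218.78, 218.33, 218.47, 218.75, 219.15]
```

carry_out([
  [0,0,0.01,0,0.4],
  [0,0,0.03,0,0.4],
  [0,0,0.055,0,0.4],
  [0,0,0.085,0,0.4],
  [0,0,0.12,0,0.4],
  [-0.01,0.04,0.14,0,0.4],
  [-0.02,0.08,0.15,0,0.4],
  [-0.03,0.12,0.15,0,0.4],
  [-0.04,0.16,0.15,0,0.4],
  [-0.04,0.2,0.15,0,0.4],
  [-0.04,0.24,0.15,0,0.4],
  [-0.04,0.26,0.15,0,0.4],
  [-0.04,0.26,0.15,0,0.4],
  [-0.04,0.26,0.15,0,0.4],
])

```text
time_s: 27.3
tool_pos: [0.4475, 0.1067, 0.407]
tool_rot: [180.0, -0.1, -48.5]
force: [0.3, -0.2, 0.6]
grip_width: 0.0261
```

```bash
python3 snap.py 19;python3 ed.py 11 19; python3 - <<'E'
from h import *
for n in("top","side"):
    p,_=env.read_camera(n);q=np.load(f"{n}0.npz")["p"]; d=cv2.absdiff(p,q).max(2);
    cv2.imwrite(f"pics/fin_{n}.png",p[:,:,::-1])
p=np.load("top19.npy");q=np.load("top10.npy");print(cv2.absdiff(p,q)[255:330,355:435].max())
p=np.load("top19.npy");q=np.load("top0.npz")["p"]
for k,(u,v) in dict(mouse=(279,308),lens=(505,308),tray=(464,210),bottle=(257,240)).items(): print(k,cv2.absdiff(p,q)[v-35:v+35,u-30:u+30].max())
E
```

```text
{'time_s': np.float64(27.4), 'tool_pos': array([0.448, 0.106, 0.407]), 'tool_rot': array([ 1.79994e+02, -1.60000e-02, -4.86480e+01]), 'force': array([-0.489,  0.159, -0.758]), 'wrist_torque': array([-0.061,  0.127, -0.022]), 'grip_width': np.float64(0.026)}
11 [219.75, 219.06, 218.93, 219.15, 219.43, 219.96]
19 [219.72, 219.07, 218.94, 219.14, 219.43, 219.96]
53
mouse 194
lens 10
tray 10
bottle 8
```

View pics/fin_top.png

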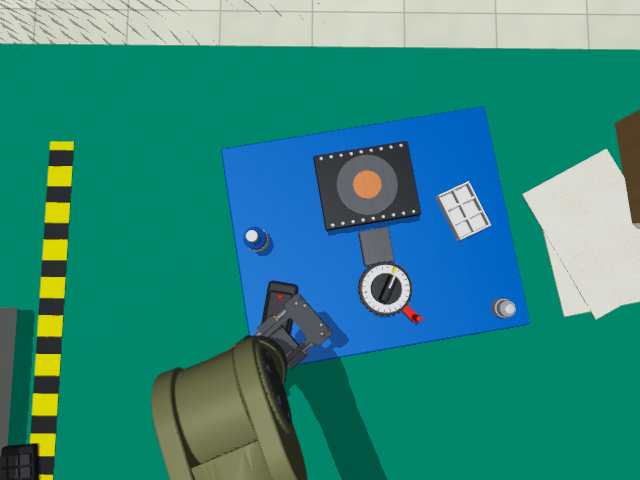

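View pics/top19.png

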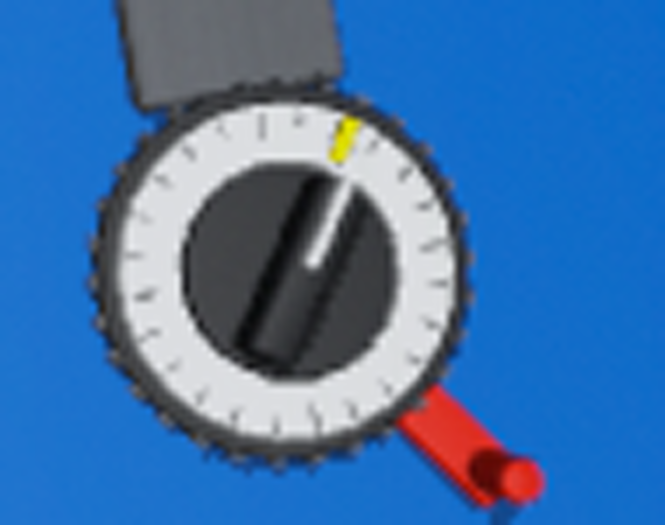

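The pointer line still aims at the marker: the line tip is at crop (350,180) and the marker at (345,140), unchanged by the locking. The lever is at rest, the gripper is clear of everything, and the mouse is partly hidden under the raised gripper. I'm handing in.

```bash
python3 -c "
from cell import env
print(env.sign_off())"
```

```text
the job is handed in; nothing more can be done
None
```

I turned the knob about 76° clockwise onto the yellow marker, then swung the lock lever clockwise until the clamp bit. I tightened it to about 14 N of push at the post, let go, moved clear and handed in at about 27 s. The hand-in gives no verdict.

**Setting:** the pointer is within about 2° of the marker in both camera views. Pictures taken before and after locking show no change.

**Tightness:**
- **Spring-back:** when I let go, the post sprang back about 2 to 4 mm, more than the roughly 1.6 mm I expected. By my rough sums the clamp force could then have been anywhere from about 8 to 15 N, so I pushed again to check.
- **Second push:** the post held still at 10.4 N and only began to move at about 12 N. That suggests roughly 12 to 15 N left on the clamp, against the 9 N needed. It is worked out from friction, not measured directly.
- **After release:** the post returned to the same resting place both times, and it stayed still for the second I watched it.

**Bystanders:** lens, tray and bottle are unchanged in the pictures. The mouse was partly hidden by the arm in the last view, so that check was incomplete; no contact forces showed up near it.

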